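Index the router-cutter carriers round the sliding tray

TASK

Index the cutter tray by one step: slide the carriers along the tray one at a time into the free cell, so that the red carrier ends in the yellow-marked loading corner and the corner diagonally opposite to it is left empty, the other two carriers in the two remaining cells. At the end of each slide press that carrier fully home against its brass stop with a firm push of about 10 N held for a moment, but never let any carrier bear on the fence or a stop with more than 18 N. Keep the carriers flat on the tray floor, never lifting or tipping them, leave the tin, the wrench and the offcut where they are, and let go at the end.

Things in the scene. Friction and masses are not known exactly. Their poses are not given: they have to be found in the camera images.
- tray: square aluminium tray fixed on the bench, 168 x 168 mm outside. Origin: centre of its underside, on the bench; z up, x and y along its sides. Floor 8 mm thick, 144 x 144 mm inside the fence: two by two cells, no dividers. Loading corner: the -x -y cell, yellow on the fence's rim; refill corner: the opposite one. Carriers start about 30.5 mm from the centre lines, parallel to the sides.
- fence: rigid fence fixed round the tray: walls 12 mm thick, inner faces 72 mm from the tray's centre, top 36 mm above the bench. Origin and axes as the tray's. At the outer end of every slide a brass dome stop screw (16 mm diameter, 22 mm up, on the cell's middle) stands in from the wall by 1 to 11 mm, each set differently and not measured: home is where the block meets it, and must be felt.
- cell_load (a point): nominal middle of the loading corner (yellow), on the tray floor 8 mm above the bench, at tray x = -36 mm, y = -36 mm; a carrier that is home has its origin within about 10 mm of it
- cell_side_x (a point): nominal middle of the side cell next to the loading corner towards the tray's +x, on the tray floor 8 mm above the bench, at tray x = +36 mm, y = -36 mm; a carrier that is home has its origin within about 10 mm of it
- cell_side_y (a point): nominal middle of the side cell next to the loading corner towards the tray's +y, on the tray floor 8 mm above the bench, at tray x = -36 mm, y = +36 mm; a carrier that is home has its origin within about 10 mm of it
- cell_refill (a point): nominal middle of the refill corner, diagonally opposite to the loading corner, on the tray floor 8 mm above the bench, at tray x = +36 mm, y = +36 mm; a carrier that is home has its origin within about 10 mm of it
- carrier_red: the red carrier: loose plastic block 58 x 58 x 30 mm, about 0.35 kg (rubs noticeably on the floor), with an upright round steel collet nut on its centre (26 mm diameter, 30 to 56 mm above the underside), then a thin cutter stub (12, then 8 mm diameter) up to 78 mm. Origin: centre of the underside; z up, x and y along its sides. Starts in one of the side cells.
- carrier_green: the green carrier: loose plastic block 58 x 58 x 30 mm, about 0.35 kg (rubs noticeably on the floor), with an upright round steel collet nut on its centre (26 mm diameter, 30 to 56 mm above the underside), then a thin cutter stub (12, then 8 mm diameter) up to 78 mm. Origin: centre of the underside; z up, x and y along its sides. Starts in the loading or refill corner.
- carrier_blue: the blue carrier: loose plastic block 58 x 58 x 30 mm, about 0.35 kg (rubs noticeably on the floor), with an upright round steel collet nut on its centre (26 mm diameter, 30 to 56 mm above the underside), then a thin cutter stub (12, then 8 mm diameter) up to 78 mm. Origin: centre of the underside; z up, x and y along its sides. Starts in the loading or refill corner.
- dot: flat white paper dot, 32 mm diameter, stuck on the tray floor in the middle of the cell that is free at the start (nothing can collide with it; it stays there). Origin: its centre.
- wax_tin: closed round metal tin of 64 mm diameter, 55 mm high, standing loose on the bench beside the tray; leave alone. Origin: centre of its underside.
- wrench: steel wrench 160 mm long lying loose on the bench beside the tray; leave alone. Origin: near its middle, on the bench; x along it.
- offcut: wooden offcut 90 x 45 x 22 mm lying loose on the bench beyond the tray; leave alone. Origin: centre of its underside; x along its length.
Not all that is in view belongs to the job. There is more than one size of the carrier_green; the one meant has the size given above.

How it is judged:
By the outcome, as a careful person would: the job done as asked, in the order asked, and still so for the second after the job is handed in, with the robot touching nothing.
It also fails if it takes over 72 s, if anything falls off the work surface, if the arm or the gripper's body presses on something with over 40 N, if the wrist force passes 120 N, or if a joint passes its speed limit or range.

ROBOT

A 6-joint arm with a two-finger parallel gripper is mounted at the origin on the work surface. World frame = base frame: x ahead of the robot, y to its left, z up, the work surface at z = 0. Lengths are in m, angles in rad, forces in N, time in s.
With the tool pointing down it reaches from about 0.3 to 1 m from the base axis. Payload 5.1 kg.
Tool frame: the origin (TCP) lies at the centre of the arm's flange, where the gripper is bolted on; the fingertips stand 190 mm ahead of it and the grasp point (between the pads) lies 171 mm ahead of it; z points along the fingers, y is the direction in which the jaws open and shut (so a half turn about z gives the same grasp; the last joint's range is limited). The gripper opens to 95 mm and grips with 3 to 60 N. Pads are 20 mm wide; open, the fingers measure 119 mm over their backs; the gripper's body (75 mm by 180 mm) begins 59 mm behind the grasp point.
Start: joints at [1.023, 0.124, 1.65, -0, 1.367, -0.083], TCP at [0.291, 0.581, 0.405] pointing down, gripper open.
Joint ranges: [-2.61, 2.61], [-1.02, 2.33], [0.03, 2.71], [-1.35, 4.49], [0.32, 2.68], [-2.91, 2.91]. Speed limits (rad/s): [2.57, 2.57, 3.14, 3.14, 3.14, 3.14].

INTERFACE

Orientations are given as a rotation vector (axis times angle).
In Python, from bench import sensors, capture, job gives the robot as it stands.
- The arm moves only by the tool send_rows, never from a script. Its argument "series" is one flat list of numbers, 5 for each row, row after row: the opening, from 0 (shut) to 1 (fully open), then the shift along the tool's x, y, z in m, then the turn about the tool's z in rad. In form: [fingers, tx, ty, tz, twist, fingers, tx, ty, tz, twist, ...]. A call has 1 to 12 rows; each row is the pose to reach, as a shift and turn from the pose commanded when the call began, along the tool's axes at that moment; what a row does not reach only later rows make up. A row lasts 1/10 s, in which the tool goes at most 50 mm and 8.59 degrees, less where a joint would pass 70% of its speed; a pose out of reach is approached as far as the arm can. A call with a gripper value outside its range is refused whole. The fingers move at their own pace and stop on an object; "squeeze" is the grip in N (left out, the last holds). Time passes only in rows, so rows that repeat a pose let the fingers close. It gives the time, the measured TCP pose, the force and the opening at its end, in the units of the state.
- sensors.get_state(): the state, without advancing time (a new reading comes with each control period).
- capture(name): name is "side" or "top"; returns a dict with "img" (420x560x3 uint8, red, green, blue), "intrinsics" (3x3 intrinsics, pixels), "rvec" (rotation vector, rad) and "tvec" (3), from world to camera coordinates, as OpenCV has them. Camera axes: x right, y down, z forward; pixel columns grow to the right and rows downward; lengths in m; the calibration is good to about 2 mm. A picture is of the moment at which its call begins. There is no depth.
- job.job_done(): hands the job in, once; it reports no verdict.
The state is a dict: "time": time; "qpos": joint angles; "qvel": joint speeds; "tau": joint torques, N m; "tcp_pos": TCP position; "tcp_rot": TCP orientation; "wrist_force": force on the tool from outside, world axes, zero at the start; "moment": the same for the moment, N m; "gripper_width": finger opening in m.
Only numpy, scipy, OpenCV 4.12 (cv2) and the standard library are available. Lean on these libraries where they do the work, as an engineer would, in place of code of your own. Each camera call takes 0.05 s, during which the arm holds its last target. There are 200 camera calls.

## Working session

There is one attempt and no reset: what is moved stays moved. The work goes in short steps, Python scripts to look and compute and a tool call to move; the robot and the scene stay as the last step left them, time stands still between calls to the robot, and variables do not carry over. Pictures are saved under pics/ and viewed, about 8 in all and at most 12, crops included, and the job is handed in when it is done.

Besides the shell and the picture viewer there is one more tool, called after "Call:" in YAML: its name, and indented under it one key for each argument. send_rows: Moves the arm, as the interface text tells. Its arguments: {"type":"object","properties":{"series":{"type":"array"},"squeeze":{"type":"number"}},"required":["series"]}

```bash
mkdir -p pics
cat > h.py <<'E'
import numpy as np, cv2
from bench import sensors, capture, job
def snap(n,name):
    c=capture(n); cv2.imwrite(f'pics/{name}.png',c['img'][:,:,::-1]); return c
def ray(c,u,v,z):
    R=cv2.Rodrigues(np.array(c['rvec'],float))[0]; t=np.array(c['tvec'],float).ravel(); K=np.array(c['intrinsics'])
    d=R.T@np.linalg.inv(K)@[u,v,1]; o=-R.T@t
    return o+d*(z-o[2])/d[2]
def proj(c,p):
    return cv2.projectPoints(np.array(p,float).reshape(-1,3),np.array(c['rvec'],float),np.array(c['tvec'],float),np.array(c['intrinsics'],float),None)[0].reshape(-1,2)
E
python3 - <<'E'
from h import *
a=snap('top','top0');b=snap('side','side0')
import pickle;pickle.dump((a,b),open('c0.pkl','wb'))
print(sensors.get_state())
for c in(a,b):print(c['intrinsics'],c['rvec'],c['tvec'])
E
```

```text
{'time': 0.1, 'qpos': array([ 1.02340094e+00,  1.24441395e-01,  1.65153812e+00,  1.95687059e-05,
        1.36749017e+00, -8.26024470e-02]), 'qvel': array([ 0.00053242, -0.00143859, -0.00226239,  0.00013895,  0.0015648 ,
        0.00112774]), 'tau': array([ 7.22189798e-04, -4.18880939e+01, -3.61095893e+01,  7.76774297e-02,
        4.61427891e-02, -7.39593952e-05]), 'tcp_pos': array([0.29126305, 0.58083936, 0.40360825]), 'tcp_rot': array([-7.23408572e-01, -3.05655176e+00,  2.79349854e-03]), 'wrist_force': array([ 0.0860121 , -0.51681202,  0.32588283]), 'moment': array([ 0.01275947, -0.00594454, -0.00905227]), 'gripper_width': 0.09524100905154474}
[[480.27971895   0.         278.00416222]
 [  0.         480.27971895 210.43978398]
 [  0.           0.           1.        ]] [ 2.20186545 -2.17401147  0.0878109 ] [0.06118462 0.56799972 0.92771663]
[[475.24397021   0.         274.06402782]
 [  0.         475.24397021 207.7805028 ]
 [  0.           0.           1.        ]] [ 2.22233897 -0.33713703  0.13086368] [-0.51308353  0.17787722  0.85646602]
```

View pics/top0.png

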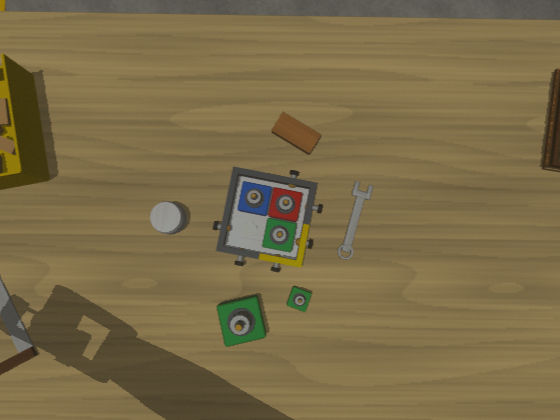

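View pics/side0.png

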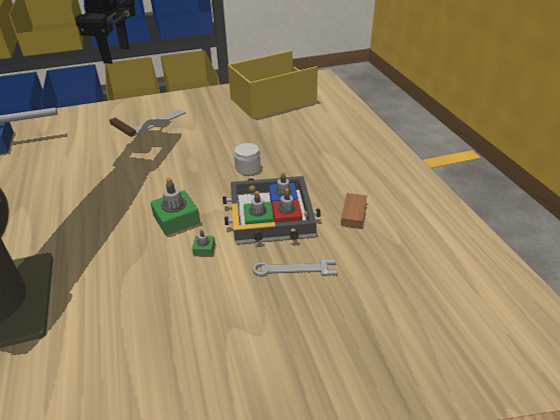

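The top view shows the yellow loading corner at about (285,255), with green in it. Red is at (286,204), blue in the refill corner at (254,198), and the free cell with the dot is near (245,232). So the slides are green in +y, then red in -x, then blue in -y. Next I'll zoom in to fit the tray pose.

Run:
```python
from h import *
import pickle
a,b=pickle.load(open('c0.pkl','rb'))
im=a['img'][:,:,::-1][155:280,200:335]
cv2.imwrite('pics/crop.png',cv2.resize(im,None,fx=4.8,fy=4.8,interpolation=cv2.INTER_CUBIC))
hsv=cv2.cvtColor(a['img'],cv2.COLOR_RGB2HSV)
for n,lo,hi in[('red',(0,150,60),(6,255,255)),('green',(50,120,40),(80,255,255)),('blue',(105,120,40),(125,255,255))]:
    m=cv2.inRange(hsv,lo,hi); m[:160]=0;m[265:]=0;m[:,:210]=0;m[:,330:]=0
    cs,_=cv2.findContours(m,cv2.RETR_EXTERNAL,cv2.CHAIN_APPROX_NONE);k=max(cs,key=cv2.contourArea)
    w=np.array([ray(a,*p[0],.038)[:2] for p in k],np.float32)
    r=cv2.minAreaRect((w*1000).astype(np.float32));print(n,r)
```

```text
red ((578.7291259765625, 55.507320404052734), (55.57182312011719, 56.51565170288086), 79.41142272949219)
green ((519.2901000976562, 66.42375183105469), (54.983272552490234, 55.230079650878906), 79.4134750366211)
blue ((589.6376342773438, 114.84407806396484), (56.034889221191406, 56.233097076416016), 79.53062438964844)
```

View pics/crop.png

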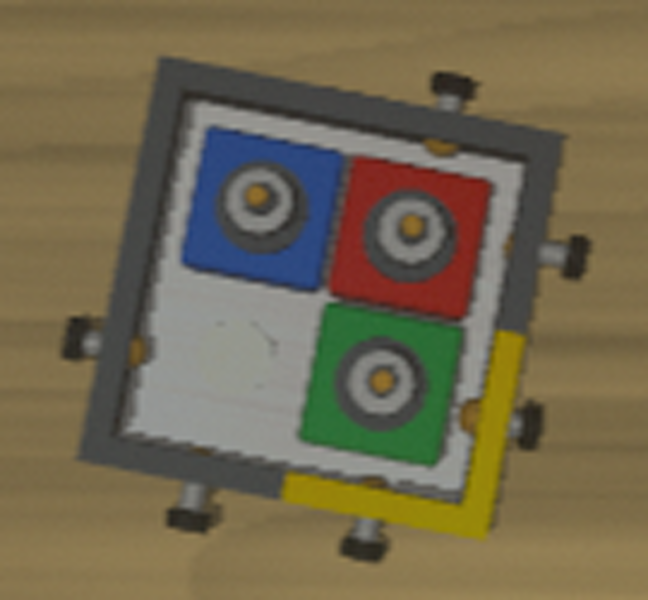

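```bash
cat >> h.py <<'E'
from scipy.spatial.transform import Rotation as Ro
def move(x,y,z,jaw):  # world TCP target, jaw angle deg -> tool shift + twist from present measured pose
    s=sensors.get_state(); R=Ro.from_rotvec(s['tcp_rot']).as_matrix()
    d=R.T@(np.array([x,y,z])-s['tcp_pos'])
    t=np.radians(jaw); j=R.T@[np.cos(t),np.sin(t),0]
    tw=np.arctan2(-j[0],j[1]); tw=(tw+np.pi/2)%np.pi-np.pi/2
    print('shift',d.round(4),'twist',round(tw,4)); return d,tw
E
python3 - <<'E'
from h import *
import pickle
a,b=pickle.load(open('c0.pkl','rb'))
for n,p in dict(green=(382,381),red=(412,226),blue=(257,195)).items():
    print(n,ray(a,p[0]/4.8+200-.4,p[1]/4.8+155-.4,.086).round(4))
# side view check: predicted stub tops
print(proj(b,[[.5193,.0664,.086],[.5787,.0555,.086],[.5896,.1148,.086]]).round(1))
cs=[(164,59),(565,133),(490,538),(80,458)]
w=np.array([ray(a,u/4.8+199.6,v/4.8+154.6,.036)[:2] for u,v in cs]);print(w.round(4),w.mean(0),np.linalg.norm(w-np.roll(w,1,0),axis=1))
e=w[0]-w[3];print(np.degrees(np.arctan2(e[1],e[0])))
e=w[0]-w[1];print(np.degrees(np.arctan2(e[1],e[0])))
move(.5193,.0664,.31,79.6)
im=b['img'][:,:,::-1][165:250,215:330]
cv2.imwrite('pics/cropb.png',cv2.resize(im,None,fx=6,fy=6,interpolation=cv2.INTER_CUBIC))
E
```

```text
green [0.5192 0.0662 0.086 ]
red [0.5787 0.0554 0.086 ]
blue [0.5899 0.115  0.086 ]
[[256.  192.8]
 [285.6 190.4]
 [282.  173.7]]
[[ 0.6502  0.156 ]
 [ 0.6221 -0.0075]
 [ 0.458   0.0216]
 [ 0.488   0.1866]] [0.55456722 0.08916353] [0.1650545  0.16584837 0.16658023 0.16771723]
-10.690940614307005
80.24030876014048
shift [-0.4345 -0.3575  0.0942] twist -0.2833
```

View pics/cropb.png

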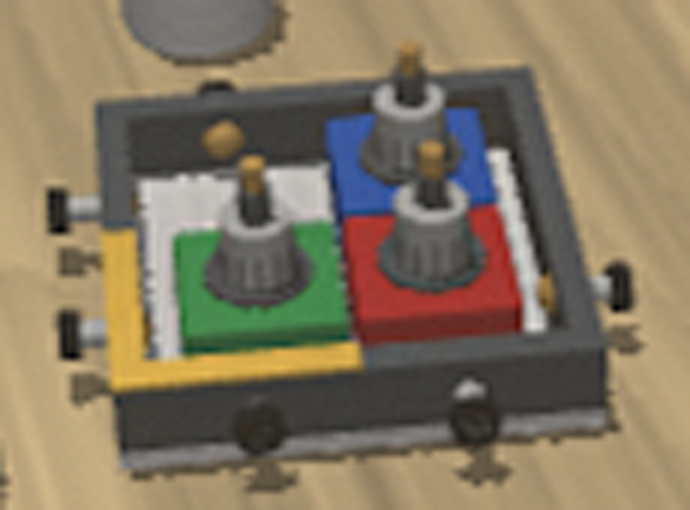

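The side crop agrees with the top-view positions to within about 2 mm. The gaps between carriers are clear, and the stub tops sit where I predicted. Moving above green now.

Call:
send_rows:
  series: [0.55,-0.04,-0.033,0.0,-0.05,0.55,-0.08,-0.066,0.01,-0.1,0.55,-0.12,-0.099,0.02,-0.15,0.55,-0.16,-0.132,0.03,-0.2,0.55,-0.2,-0.165,0.04,-0.25,0.55,-0.24,-0.198,0.05,-0.283,0.55,-0.28,-0.23,0.06,-0.283,0.55,-0.32,-0.263,0.07,-0.283,0.55,-0.36,-0.296,0.08,-0.283,0.55,-0.4,-0.329,0.09,-0.283,0.55,-0.4345,-0.3575,0.0942,-0.283,0.55,-0.4345,-0.3575,0.0942,-0.283]
  squeeze: 50

```text
time: 1.3
tcp_pos: [0.5201, 0.0634, 0.3094]
tcp_rot: [-0.29, -3.127, 0.002]
wrist_force: [-0.9, 0.4, 0.2]
gripper_width: 0.0521
```

Run:
```python
from h import *
move(.5193,.0664,.235,79.6);s=sensors.get_state();print(s)
snap('side','s1')
```

```text
shift [0.0013 0.0029 0.0744] twist -0.0037
{'time': 1.3, 'qpos': array([ 1.89551769e-02, -7.56560673e-02,  2.01926837e+00, -8.73827479e-04,
        1.19934181e+00, -1.36635383e+00]), 'qvel': array([-0.34070739,  0.15429245, -0.09974055,  0.02828758, -0.04729785,
       -0.34662971]), 'tau': array([  0.33196555, -30.75651526, -33.36348295,  -0.24955317,
         0.0649837 ,   0.10306183]), 'tcp_pos': array([0.52009846, 0.06338625, 0.30943749]), 'tcp_rot': array([-2.90331612e-01, -3.12688030e+00,  1.50845967e-03]), 'wrist_force': array([-0.85452373,  0.40793107,  0.15045569]), 'moment': array([ 0.04356798,  0.01208029, -0.00272155]), 'gripper_width': 0.05214706105563584}
```

Call:
send_rows:
  series: [0.55,0,0,0,0,0.55,0,0,0,0,0.55,0,0,0.015,0]

```text
time: 1.65
tcp_pos: [0.5201, 0.0678, 0.2975]
tcp_rot: [0.282, 3.124, 0.001]
wrist_force: [-0.1, 0.5, 0.1]
gripper_width: 0.0524
```

Run:
```python
from h import *
move(.5193,.0664,.233,79.6);s=sensors.get_state();print(s['tcp_pos'],s['wrist_force'])
c=snap('side','s1')
cv2.imwrite('pics/s1c.png',cv2.resize(c['img'][:,:,::-1][130:250,190:330],None,fx=5,fy=5,interpolation=cv2.INTER_CUBIC))
```

```text
shift [ 0.0008 -0.0016  0.0645] twist 0.0014
[0.52007566 0.06783336 0.29746029] [-0.05424179  0.48798782  0.14695229]
```

View pics/s1c.png

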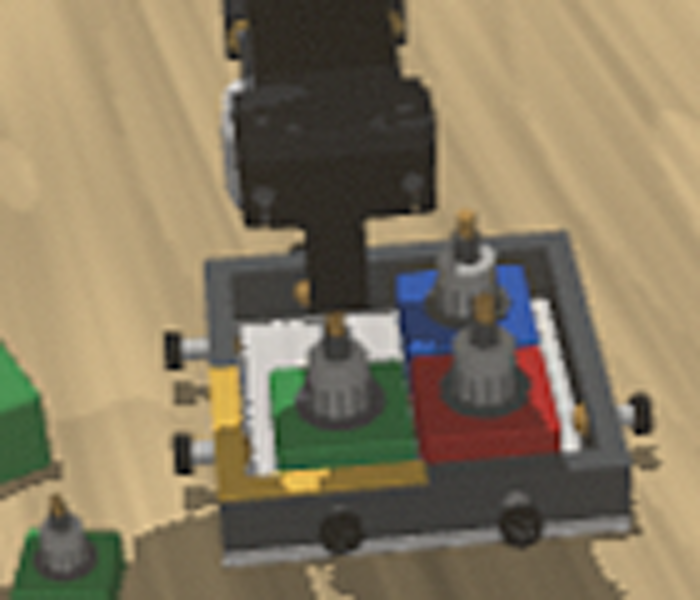

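The gripper's finger at about (337,290) in the crop is centred over green's nut at (337,385). Descending.

Call:
send_rows:
  series: [0.55,0,-0.001,0.03,0,0.55,0,-0.001,0.05,0,0.55,0,-0.001,0.06,0,0.55,0,-0.001,0.062,0,0.55,0,-0.001,0.062,0,0.55,0,-0.001,0.062,0]

```text
time: 2.3
tcp_pos: [0.5199, 0.0659, 0.2347]
tcp_rot: [0.284, 3.127, 0.0]
wrist_force: [-0.2, 0.3, 1.6]
gripper_width: 0.0522
```

Call:
send_rows:
  series: [0.25,0,0,0,0,0.2,0,0,0,0,0.2,0,0,0,0,0.2,0,0,0,0,0.2,0,0,0,0]
  squeeze: 50

```text
time: 2.8
tcp_pos: [0.5195, 0.0658, 0.2339]
tcp_rot: [0.286, 3.128, 0.001]
wrist_force: [-0.5, 1.1, 1.0]
gripper_width: 0.0248
```

Run:
```python
from h import *
move(.5193,.0664,.233,79.6);s=sensors.get_state();print(s['tcp_pos'],s['wrist_force'],s['moment'],s['gripper_width'])
```

```text
shift [0.0003 0.0005 0.0009] twist -0.0006
[0.51952527 0.06582062 0.23393943] [-0.51839588  1.1086518   1.0338284 ] [0.34510154 0.01109969 0.01148317] 0.02475467132129087
```

Call:
send_rows:
  series: [0.2,0,0.004,0,0,0.2,0,0.01,0,0,0.2,0,0.018,0,0,0.2,0,0.026,0,0,0.2,0,0.034,0,0,0.2,0,0.042,0,0,0.2,0,0.048,0,0,0.2,0,0.053,0,0,0.2,0,0.056,0,0,0.2,0,0.058,0,0,0.2,0,0.058,0,0]

```text
time: 3.9
tcp_pos: [0.5301, 0.1235, 0.2339]
tcp_rot: [0.284, 3.128, 0.0]
wrist_force: [0.5, -3.7, 5.2]
gripper_width: 0.0251
```

Call:
send_rows:
  series: [0.2,0,0.0005,0,0,0.2,0,0.001,0,0,0.2,0,0.0015,0,0,0.2,0,0.002,0,0]

```text
time: 4.3
tcp_pos: [0.5304, 0.1251, 0.234]
tcp_rot: [0.284, 3.128, -0.001]
wrist_force: [-0.9, -4.5, 5.2]
gripper_width: 0.0249
```

Call:
send_rows:
  series: [0.2,0,0.0005,0,0,0.2,0,0.001,0,0,0.2,0,0.0015,0,0,0.2,0,0.002,0,0]

```text
time: 4.7
tcp_pos: [0.5308, 0.1271, 0.2339]
tcp_rot: [0.284, 3.128, -0.001]
wrist_force: [-0.8, -5.1, 5.5]
gripper_width: 0.0249
```

Call:
send_rows:
  series: [0.2,0,0.0005,0,0,0.2,0,0.001,0,0,0.2,0,0.0015,0,0]

```text
time: 5.0
tcp_pos: [0.531, 0.1286, 0.2339]
tcp_rot: [0.284, 3.128, -0.001]
wrist_force: [-0.6, -4.5, 6.2]
gripper_width: 0.0253
```

Call:
send_rows:
  series: [0.2,0,0.0005,0,0,0.2,0,0.001,0,0,0.2,0,0.0015,0,0]

```text
time: 5.3
tcp_pos: [0.5313, 0.1301, 0.234]
tcp_rot: [0.284, 3.128, -0.001]
wrist_force: [-0.7, -3.6, 5.0]
gripper_width: 0.0249
```

Call:
send_rows:
  series: [0.2,0,0.0005,0,0,0.2,0,0.001,0,0]

```text
time: 5.5
tcp_pos: [0.5315, 0.131, 0.2339]
tcp_rot: [0.284, 3.128, -0.001]
wrist_force: [-1.0, -4.6, 5.0]
gripper_width: 0.025
```

Call:
send_rows:
  series: [0.2,0,0.0005,0,0,0.2,0,0.001,0,0]

```text
time: 5.7
tcp_pos: [0.5317, 0.132, 0.234]
tcp_rot: [0.284, 3.128, -0.001]
wrist_force: [-1.4, -4.2, 5.3]
gripper_width: 0.0249
```

Call:
send_rows:
  series: [0.2,0,0.0005,0,0,0.2,0,0.001,0,0]

```text
time: 5.9
tcp_pos: [0.5319, 0.133, 0.234]
tcp_rot: [0.284, 3.128, -0.001]
wrist_force: [-0.1, -3.8, 5.6]
gripper_width: 0.0253
```

Call:
send_rows:
  series: [0.2,0,0.0005,0,0,0.2,0,0.001,0,0]

```text
time: 6.1
tcp_pos: [0.5321, 0.1339, 0.234]
tcp_rot: [0.284, 3.128, -0.001]
wrist_force: [-2.4, -5.2, 5.9]
gripper_width: 0.025
```

Call:
send_rows:
  series: [0.2,0,0.0005,0,0,0.2,0,0.001,0,0]

```text
time: 6.3
tcp_pos: [0.5322, 0.1345, 0.234]
tcp_rot: [0.283, 3.129, -0.004]
wrist_force: [-1.9, -8.7, 7.7]
gripper_width: 0.0252
```

Contact with the stop. Raising the force gently.

Call:
send_rows:
  series: [0.2,0,0.0003,0,0,0.2,0,0.0005,0,0,0.2,0,0.0005,0,0]

```text
time: 6.6
tcp_pos: [0.5323, 0.1347, 0.234]
tcp_rot: [-0.283, -3.129, 0.005]
wrist_force: [-1.5, -9.0, 8.4]
gripper_width: 0.0251
```

Call:
send_rows:
  series: [0.2,0,0.0003,0,0,0.2,0,0.0006,0,0,0.2,0,0.0006,0,0]

```text
time: 6.9
tcp_pos: [0.5324, 0.135, 0.2341]
tcp_rot: [-0.283, -3.128, 0.007]
wrist_force: [-3.6, -9.4, 8.9]
gripper_width: 0.0252
```

Call:
send_rows:
  series: [0.2,0,0.0003,0,0,0.2,0,0.0006,0,0,0.2,0,0.0006,0,0]

```text
time: 7.2
tcp_pos: [0.5324, 0.1353, 0.2341]
tcp_rot: [-0.283, -3.128, 0.009]
wrist_force: [-3.5, -11.9, 9.0]
gripper_width: 0.0251
```

Call:
send_rows:
  series: [0.2,0,0.0003,0,0,0.2,0,0.0006,0,0,0.2,0,0.0006,0,0]

```text
time: 7.5
tcp_pos: [0.5325, 0.1356, 0.2342]
tcp_rot: [-0.282, -3.128, 0.01]
wrist_force: [-2.9, -14.1, 9.7]
gripper_width: 0.025
```

Call:
send_rows:
  series: [0.2,0,0.0003,0,0,0.2,0,0.0003,0,0,0.2,0,0.0003,0,0,0.2,0,0.0003,0,0,0.2,0,0.0003,0,0,0.2,0,0.0003,0,0]

```text
time: 8.1
tcp_pos: [0.5326, 0.1357, 0.2342]
tcp_rot: [-0.282, -3.128, 0.011]
wrist_force: [-3.8, -14.9, 9.6]
gripper_width: 0.0253
```

Run:
```python
from h import *
s=sensors.get_state();print(s['tcp_pos'],s['wrist_force'],s['moment'])
c=snap('side','s2')
cv2.imwrite('pics/s2c.png',cv2.resize(c['img'][:,:,::-1][150:250,210:330],None,fx=6,fy=6,interpolation=cv2.INTER_CUBIC))
```

```text
[0.5325861  0.13574692 0.23418311] [ -3.80208819 -14.91413252   9.623365  ] [-2.87654089  0.62067514 -0.03905255]
```

View pics/s2c.png

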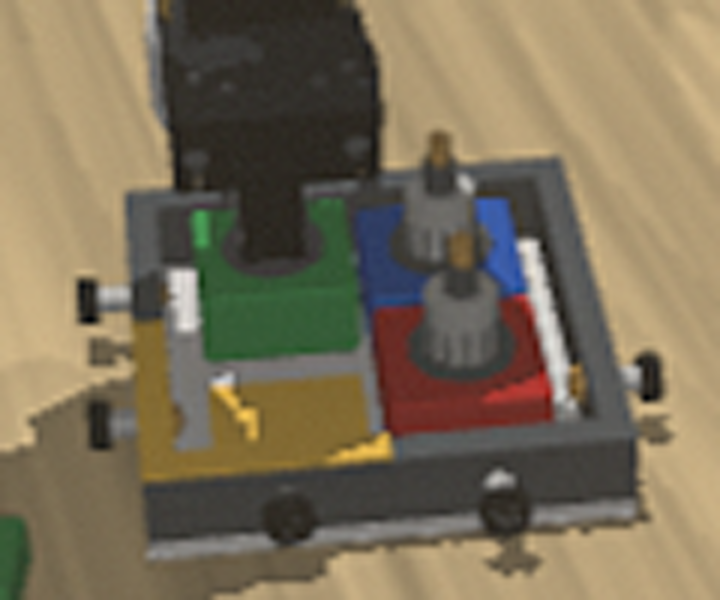

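Green is at its stop and flat in view. I'll unload and open. Opening stays at 0.55, i.e. ±26 mm with finger backs at ±38 mm.

Call:
send_rows:
  series: [0.2,0,-0.001,0,0,0.2,0,-0.0018,0,0,0.2,0,-0.0018,0,0,0.35,0,-0.0018,0,0,0.5,0,-0.0018,0,0,0.5,0,-0.0018,0,0,0.5,0,-0.0018,0,0,0.5,0,-0.0018,-0.015,0,0.5,0,-0.0018,-0.045,0,0.5,0,-0.0018,-0.075,0,0.5,0,-0.0018,-0.075,0]

```text
time: 9.25
tcp_pos: [0.5339, 0.1358, 0.315]
tcp_rot: [0.284, 3.119, 0.004]
wrist_force: [0.8, 1.1, -0.2]
gripper_width: 0.0474
```

Run:
```python
from h import *
s=sensors.get_state();print(s['tcp_pos'],s['wrist_force'],s['gripper_width'])
c=snap('top','t2')
move(.5787,.0555,.31,-10.4)
hsv=cv2.cvtColor(c['img'],cv2.COLOR_RGB2HSV)
for n,lo,hi in[('red',(0,150,40),(6,255,255)),('green',(50,120,30),(80,255,255)),('blue',(105,120,30),(125,255,255))]:
    m=cv2.inRange(hsv,lo,hi); m[:160]=0;m[265:]=0;m[:,:210]=0;m[:,330:]=0
    cs,_=cv2.findContours(m,cv2.RETR_EXTERNAL,cv2.CHAIN_APPROX_NONE);k=max(cs,key=cv2.contourArea)
    w=np.array([ray(c,*p[0],.038)[:2]*1000 for p in k],np.float32)
    print(n,cv2.minAreaRect(w))
```

```text
[0.53385005 0.13583184 0.31495326] [ 0.79207884  1.11301622 -0.18369268] 0.04742663053788813
shift [-0.0593 -0.0706  0.0026] twist 1.5706
red ((585.25146484375, 54.33808898925781), (55.332427978515625, 43.58201599121094), 79.94970703125)Traceback (most recent call last):
  File "<stdin>", line 8, in <module>
ValueError: max() iterable argument is empty
```

Call:
send_rows:
  series: [0.55,-0.01,-0.01,0,0.13,0.55,-0.02,-0.02,0,0.27,0.55,-0.03,-0.03,0,0.41,0.55,-0.04,-0.04,0,0.55,0.55,-0.05,-0.05,0,0.69,0.55,-0.059,-0.06,0,0.83,0.55,-0.059,-0.07,0,0.97,0.55,-0.059,-0.07,0,1.11,0.55,-0.059,-0.07,0,1.25,0.55,-0.059,-0.07,0,1.39,0.55,-0.059,-0.07,0,1.53,0.55,-0.059,-0.07,0,1.571]

```text
time: 10.5
tcp_pos: [0.577, 0.0559, 0.3073]
tcp_rot: [-2.416, -2.005, 0.003]
wrist_force: [-1.0, 0.3, -0.5]
gripper_width: 0.0528
```

Call:
send_rows:
  series: [0.55,0,0,0,0,0.55,0,0,0,0,0.55,0,0,0,0]

```text
time: 10.8
tcp_pos: [0.5774, 0.0559, 0.3081]
tcp_rot: [-2.413, -2.011, 0.001]
wrist_force: [-0.5, -0.0, -0.2]
gripper_width: 0.0527
```

Run:
```python
from h import *
s=sensors.get_state();print(s['tcp_pos'],s['wrist_force'],s['gripper_width'],s['qpos'][5])
move(.5787,.0555,.2347,-10.4)
c=snap('side','s3')
cv2.imwrite('pics/s3c.png',cv2.resize(c['img'][:,:,::-1][130:250,210:330],None,fx=5,fy=5,interpolation=cv2.INTER_CUBIC))
```

```text
[0.57735616 0.05586847 0.30809494] [-0.49879047 -0.0279883  -0.16473046] 0.05265312955365552 0.18522343706601962
shift [-0.0001  0.0015  0.0734] twist 0.0002
```

View pics/s3c.png

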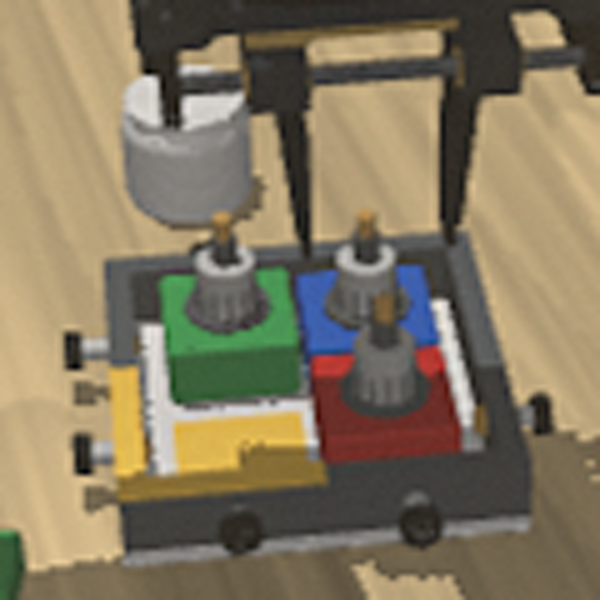

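Green sits square at (230,335). The fingers straddle red's stub at (383,300) evenly. Descending and gripping.

Call:
send_rows:
  series: [0.55,0,0.001,0.025,0,0.55,0,0.0013,0.05,0,0.55,0,0.0013,0.065,0,0.55,0,0.0013,0.071,0,0.55,0,0.0013,0.072,0,0.55,0,0.0013,0.072,0,0.55,0,0.0013,0.072,0,0.2,0,0.0013,0.072,0,0.2,0,0.0013,0.072,0,0.2,0,0.0013,0.072,0,0.2,0,0.0013,0.072,0,0.2,0,0.0013,0.072,0]

```text
time: 12.05
tcp_pos: [0.5791, 0.0555, 0.2369]
tcp_rot: [2.413, 2.01, 0.001]
wrist_force: [0.8, -0.6, 0.7]
gripper_width: 0.025
```

Run:
```python
from h import *
s=sensors.get_state();print(s['tcp_pos'],s['tcp_rot'],s['wrist_force'],s['moment'],s['gripper_width'])
```

```text
[0.57906693 0.05554857 0.23687057] [2.41349665e+00 2.00981494e+00 1.36955110e-03] [ 0.79064544 -0.60790923  0.69244167] [-0.0916933  -0.14517253  0.01845259] 0.02498412986584825
```

Slide red along tray -x (tool -y).

Call:
send_rows:
  series: [0.2,0,-0.004,0,0,0.2,0,-0.01,0,0,0.2,0,-0.018,0,0,0.2,0,-0.026,0,0,0.2,0,-0.034,0,0,0.2,0,-0.042,0,0,0.2,0,-0.048,0,0,0.2,0,-0.053,0,0,0.2,0,-0.056,0,0,0.2,0,-0.058,0,0,0.2,0,-0.058,0,0]

```text
time: 13.15
tcp_pos: [0.5217, 0.0662, 0.2368]
tcp_rot: [-2.414, -2.01, 0.0]
wrist_force: [0.6, -0.1, 3.6]
gripper_width: 0.0248
```

Call:
send_rows:
  series: [0.2,0,-0.0005,0,0,0.2,0,-0.001,0,0,0.2,0,-0.0015,0,0,0.2,0,-0.002,0,0]

```text
time: 13.55
tcp_pos: [0.5201, 0.0664, 0.2369]
tcp_rot: [2.414, 2.01, 0.001]
wrist_force: [2.1, -0.6, 1.3]
gripper_width: 0.0252
```

Call:
send_rows:
  series: [0.2,0,-0.0005,0,0,0.2,0,-0.001,0,0]

```text
time: 13.75
tcp_pos: [0.519, 0.0666, 0.2368]
tcp_rot: [2.414, 2.01, 0.001]
wrist_force: [5.3, -0.7, 6.3]
gripper_width: 0.0255
```

Call:
send_rows:
  series: [0.2,0,-0.0005,0,0,0.2,0,-0.001,0,0]

```text
time: 13.95
tcp_pos: [0.518, 0.0668, 0.2368]
tcp_rot: [2.414, 2.01, 0.001]
wrist_force: [2.1, 0.4, 2.3]
gripper_width: 0.0253
```

Call:
send_rows:
  series: [0.2,0,-0.0005,0,0,0.2,0,-0.001,0,0]

```text
time: 14.15
tcp_pos: [0.517, 0.067, 0.2368]
tcp_rot: [2.414, 2.01, 0.001]
wrist_force: [5.0, -1.3, 6.3]
gripper_width: 0.0248
```

Call:
send_rows:
  series: [0.2,0,-0.0005,0,0,0.2,0,-0.001,0,0]

```text
time: 14.35
tcp_pos: [0.516, 0.0672, 0.2368]
tcp_rot: [2.414, 2.01, 0.001]
wrist_force: [2.5, -0.9, 3.1]
gripper_width: 0.0248
```

Call:
send_rows:
  series: [0.2,0,-0.0005,0,0,0.2,0,-0.001,0,0]

```text
time: 14.55
tcp_pos: [0.515, 0.0674, 0.2368]
tcp_rot: [2.414, 2.01, 0.001]
wrist_force: [5.4, -0.1, 6.7]
gripper_width: 0.025
```

Call:
send_rows:
  series: [0.2,0,-0.0005,0,0,0.2,0,-0.001,0,0]

```text
time: 14.75
tcp_pos: [0.514, 0.0675, 0.2368]
tcp_rot: [2.414, 2.01, 0.001]
wrist_force: [3.0, -0.1, 3.4]
gripper_width: 0.0249
```

Call:
send_rows:
  series: [0.2,0,-0.0005,0,0,0.2,0,-0.001,0,0]

```text
time: 14.95
tcp_pos: [0.5131, 0.0677, 0.2368]
tcp_rot: [2.414, 2.01, 0.001]
wrist_force: [5.6, -0.8, 6.8]
gripper_width: 0.0251
```

Call:
send_rows:
  series: [0.2,0,-0.0005,0,0,0.2,0,-0.001,0,0]

```text
time: 15.15
tcp_pos: [0.5121, 0.0679, 0.2368]
tcp_rot: [2.414, 2.01, 0.001]
wrist_force: [3.4, -0.6, 4.8]
gripper_width: 0.0247
```

Call:
send_rows:
  series: [0.2,0,-0.0005,0,0,0.2,0,-0.001,0,0]

```text
time: 15.35
tcp_pos: [0.5114, 0.068, 0.2369]
tcp_rot: [2.413, 2.009, 0.003]
wrist_force: [6.2, -1.0, 4.1]
gripper_width: 0.0251
```

Call:
send_rows:
  series: [0.2,0,-0.0005,0,0,0.2,0,-0.001,0,0]

```text
time: 15.55
tcp_pos: [0.5108, 0.0681, 0.237]
tcp_rot: [2.411, 2.008, 0.005]
wrist_force: [9.1, -1.4, 2.9]
gripper_width: 0.025
```

Call:
send_rows:
  series: [0.2,0,-0.0005,0,0,0.2,0,-0.001,0,0]

```text
time: 15.75
tcp_pos: [0.5102, 0.0682, 0.2371]
tcp_rot: [2.41, 2.008, 0.007]
wrist_force: [11.8, -2.1, 0.5]
gripper_width: 0.0251
```

Call:
send_rows:
  series: [0.2,0,-0.0002,0.0003,0,0.2,0,-0.0004,0.0004,0,0.2,0,-0.0004,0.0004,0]

```text
time: 16.05
tcp_pos: [0.51, 0.0682, 0.2371]
tcp_rot: [2.41, 2.007, 0.008]
wrist_force: [10.1, -1.8, 1.7]
gripper_width: 0.0246
```

Call:
send_rows:
  series: [0.2,0,0,0,0,0.2,0,0,0,0,0.2,0,0,0,0,0.2,0,0,0,0,0.2,0,0,0,0]

```text
time: 16.55
tcp_pos: [0.51, 0.0683, 0.2371]
tcp_rot: [2.41, 2.007, 0.008]
wrist_force: [9.8, -2.4, 1.6]
gripper_width: 0.0248
```

Call:
send_rows:
  series: [0.2,0,-0.0004,0.0001,0,0.2,0,-0.0008,0.0003,0,0.2,0,-0.001,0.0003,0,0.2,0,-0.001,0.0003,0]

```text
time: 16.95
tcp_pos: [0.5095, 0.0683, 0.2372]
tcp_rot: [2.409, 2.006, 0.01]
wrist_force: [11.0, -2.2, 0.9]
gripper_width: 0.0252
```

Call:
send_rows:
  series: [0.2,0,0,0,0,0.2,0,0,0,0,0.2,0,0,0,0,0.2,0,0,0,0,0.2,0,0,0,0]

```text
time: 17.45
tcp_pos: [0.5095, 0.0683, 0.2372]
tcp_rot: [2.409, 2.006, 0.01]
wrist_force: [11.9, -2.8, 1.2]
gripper_width: 0.0252
```

Call:
send_rows:
  series: [0.2,0,0.001,0,0,0.2,0,0.002,0,0,0.2,0,0.003,0,0,0.2,0,0.003,0,0,0.35,0,0.003,0,0,0.55,0,0.003,0,0,0.55,0,0.003,0,0,0.55,0,0.003,0,0,0.55,0,0.003,-0.015,0,0.55,0,0.003,-0.045,0,0.55,0,0.003,-0.075,0,0.55,0,0.003,-0.075,0]

```text
time: 18.65
tcp_pos: [0.5121, 0.0683, 0.3169]
tcp_rot: [2.41, 2.007, 0.012]
wrist_force: [0.7, 1.0, -0.1]
gripper_width: 0.0524
```

Run:
```python
from h import *
s=sensors.get_state();print(s['tcp_pos'],s['wrist_force'],s['gripper_width'])
move(.5898,.1149,.31,79.6)
```

```text
[0.51208856 0.06826837 0.31685681] [ 0.74304499  0.96029725 -0.06194917] 0.05236431294619134
shift [0.0599 0.0679 0.0076] twist 1.5704
```

Call:
send_rows:
  series: [0.55,0.01,0.01,0,-0.13,0.55,0.02,0.02,0,-0.27,0.55,0.03,0.03,0,-0.41,0.55,0.04,0.04,0,-0.55,0.55,0.05,0.05,0,-0.69,0.55,0.06,0.06,0,-0.83,0.55,0.06,0.068,0,-0.97,0.55,0.06,0.068,0,-1.11,0.55,0.06,0.068,0,-1.25,0.55,0.06,0.068,0,-1.39,0.55,0.06,0.068,0,-1.53,0.55,0.06,0.068,0,-1.571]

```text
time: 19.85
tcp_pos: [0.5879, 0.1148, 0.3104]
tcp_rot: [-0.28, -3.128, 0.0]
wrist_force: [-0.4, -0.9, 0.2]
gripper_width: 0.0525
```

Call:
send_rows:
  series: [0.55,0,0,0,0,0.55,0,0,0,0,0.55,0,0,0,0]

```text
time: 20.15
tcp_pos: [0.5882, 0.1148, 0.3107]
tcp_rot: [-0.286, -3.128, 0.0]
wrist_force: [0.8, 0.4, 0.4]
gripper_width: 0.0524
```

Run:
```python
from h import *
s=sensors.get_state();print(s['tcp_pos'],s['wrist_force'],s['gripper_width'],s['qpos'][5])
move(.5898,.1149,.2365,79.6)
c=snap('side','s4')
cv2.imwrite('pics/s4c.png',cv2.resize(c['img'][:,:,::-1][130:250,210:330],None,fx=5,fy=5,interpolation=cv2.INTER_CUBIC))
```

```text
[0.58818021 0.11484951 0.31073062] [0.75204208 0.42075387 0.44466033] 0.05236159436281566 -1.2850577084888117
shift [-0.0016  0.0004  0.0742] twist -0.0009
```

View pics/s4c.png

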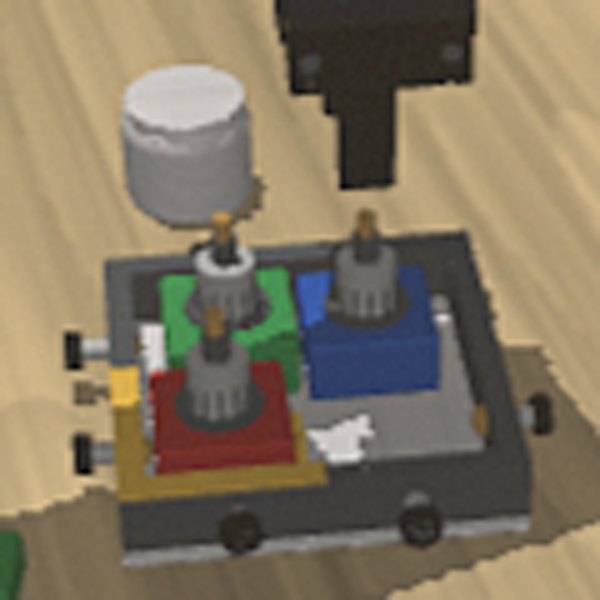

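Red is square in the loading corner at (220,415). The gripper is centred over blue's nut at (367,280). Descending on blue and gripping.

Call:
send_rows:
  series: [0.55,-0.001,0.0004,0.025,0,0.55,-0.0015,0.0004,0.05,0,0.55,-0.0015,0.0004,0.065,0,0.55,-0.0015,0.0004,0.071,0,0.55,-0.0015,0.0004,0.0735,0,0.55,-0.0015,0.0004,0.0735,0,0.55,-0.0015,0.0004,0.0735,0,0.2,-0.0015,0.0004,0.0735,0,0.2,-0.0015,0.0004,0.0735,0,0.2,-0.0015,0.0004,0.0735,0,0.2,-0.0015,0.0004,0.0735,0,0.2,-0.0015,0.0004,0.0735,0]

```text
time: 21.4
tcp_pos: [0.5899, 0.1152, 0.2377]
tcp_rot: [0.285, 3.128, 0.001]
wrist_force: [-0.3, 0.9, 0.5]
gripper_width: 0.0251
```

Call:
send_rows:
  series: [0.2,0,-0.004,0,0,0.2,0,-0.01,0,0,0.2,0,-0.018,0,0,0.2,0,-0.026,0,0,0.2,0,-0.034,0,0,0.2,0,-0.042,0,0,0.2,0,-0.048,0,0,0.2,0,-0.053,0,0,0.2,0,-0.056,0,0,0.2,0,-0.058,0,0,0.2,0,-0.058,0,0]

```text
time: 22.5
tcp_pos: [0.5795, 0.0576, 0.2376]
tcp_rot: [0.285, 3.128, -0.001]
wrist_force: [-0.1, 0.4, 4.1]
gripper_width: 0.0254
```

Call:
send_rows:
  series: [0.2,0,-0.0005,0,0,0.2,0,-0.001,0,0,0.2,0,-0.0015,0,0,0.2,0,-0.002,0,0]

```text
time: 22.9
tcp_pos: [0.5791, 0.0563, 0.2377]
tcp_rot: [0.285, 3.128, 0.001]
wrist_force: [1.7, 5.8, 6.0]
gripper_width: 0.025
```

Call:
send_rows:
  series: [0.2,0,-0.0005,0,0,0.2,0,-0.001,0,0]

```text
time: 23.1
tcp_pos: [0.5789, 0.0552, 0.2377]
tcp_rot: [0.285, 3.128, 0.001]
wrist_force: [2.0, 5.2, 4.7]
gripper_width: 0.0249
```

Call:
send_rows:
  series: [0.2,0,-0.0005,0,0,0.2,0,-0.001,0,0]

```text
time: 23.3
tcp_pos: [0.5787, 0.0542, 0.2376]
tcp_rot: [0.285, 3.128, 0.001]
wrist_force: [1.5, 3.1, 4.0]
gripper_width: 0.0248
```

Call:
send_rows:
  series: [0.2,0,-0.0005,0,0,0.2,0,-0.001,0,0]

```text
time: 23.5
tcp_pos: [0.5785, 0.0532, 0.2377]
tcp_rot: [0.285, 3.128, 0.001]
wrist_force: [1.6, 5.1, 6.9]
gripper_width: 0.0249
```

Call:
send_rows:
  series: [0.2,0,-0.0005,0,0,0.2,0,-0.001,0,0]

```text
time: 23.7
tcp_pos: [0.5784, 0.0523, 0.2376]
tcp_rot: [0.285, 3.128, 0.001]
wrist_force: [0.7, 5.4, 6.2]
gripper_width: 0.0249
```

Call:
send_rows:
  series: [0.2,0,-0.0005,0,0,0.2,0,-0.001,0,0]

```text
time: 23.9
tcp_pos: [0.5782, 0.0513, 0.2377]
tcp_rot: [0.285, 3.128, 0.001]
wrist_force: [1.4, 5.5, 4.7]
gripper_width: 0.0248
```

Call:
send_rows:
  series: [0.2,0,-0.0005,0,0,0.2,0,-0.001,0,0]

```text
time: 24.1
tcp_pos: [0.578, 0.0503, 0.2376]
tcp_rot: [0.285, 3.128, 0.001]
wrist_force: [0.6, 3.4, 5.5]
gripper_width: 0.0249
```

Call:
send_rows:
  series: [0.2,0,-0.0005,0,0,0.2,0,-0.001,0,0]

```text
time: 24.3
tcp_pos: [0.5778, 0.0493, 0.2376]
tcp_rot: [0.285, 3.128, 0.001]
wrist_force: [0.4, 5.3, 6.9]
gripper_width: 0.0249
```

Call:
send_rows:
  series: [0.2,0,-0.0005,0,0,0.2,0,-0.001,0,0]

```text
time: 24.5
tcp_pos: [0.5776, 0.0483, 0.2376]
tcp_rot: [0.285, 3.128, 0.001]
wrist_force: [1.3, 6.1, 6.9]
gripper_width: 0.0254
```

Call:
send_rows:
  series: [0.2,0,-0.0005,0,0,0.2,0,-0.001,0,0]

```text
time: 24.7
tcp_pos: [0.5775, 0.0473, 0.2376]
tcp_rot: [0.285, 3.128, 0.001]
wrist_force: [0.7, 5.1, 4.0]
gripper_width: 0.0248
```

Call:
send_rows:
  series: [0.2,0,-0.0005,0,0,0.2,0,-0.001,0,0]

```text
time: 24.9
tcp_pos: [0.5773, 0.0466, 0.2376]
tcp_rot: [0.285, 3.128, 0.002]
wrist_force: [2.1, 6.9, 5.6]
gripper_width: 0.0252
```

Call:
send_rows:
  series: [0.2,0,-0.0005,0,0,0.2,0,-0.001,0,0]

```text
time: 25.1
tcp_pos: [0.5772, 0.046, 0.2378]
tcp_rot: [0.286, 3.128, 0.005]
wrist_force: [1.7, 9.7, 5.4]
gripper_width: 0.0247
```

Call:
send_rows:
  series: [0.2,0,-0.0005,0,0,0.2,0,-0.001,0,0]

```text
time: 25.3
tcp_pos: [0.5771, 0.0456, 0.2378]
tcp_rot: [0.286, 3.128, 0.007]
wrist_force: [1.2, 11.9, 5.5]
gripper_width: 0.0249
```

Call:
send_rows:
  series: [0.2,0,-0.0004,0,0,0.2,0,-0.0008,0,0,0.2,0,-0.0008,0,0]

```text
time: 25.6
tcp_pos: [0.577, 0.0452, 0.2379]
tcp_rot: [0.287, 3.127, 0.009]
wrist_force: [2.5, 12.9, 4.6]
gripper_width: 0.0248
```

Call:
send_rows:
  series: [0.2,0,0,0,0,0.2,0,0,0,0,0.2,0,0,0,0]

```text
time: 25.9
tcp_pos: [0.577, 0.0452, 0.2379]
tcp_rot: [0.286, 3.127, 0.009]
wrist_force: [2.8, 12.2, 6.8]
gripper_width: 0.0252
```

Call:
send_rows:
  series: [0.2,0,-0.0004,0,0,0.2,0,-0.0007,0,0,0.2,0,-0.0007,0,0,0.2,0,-0.0007,0,0,0.2,0,-0.0007,0,0,0.2,0,-0.0007,0,0,0.2,0,-0.0007,0,0]

```text
time: 26.6
tcp_pos: [0.5769, 0.0449, 0.238]
tcp_rot: [0.287, 3.127, 0.011]
wrist_force: [2.7, 14.9, 5.4]
gripper_width: 0.0249
```

Call:
send_rows:
  series: [0.2,0,0.001,0,0,0.2,0,0.002,0,0,0.2,0,0.0024,0,0,0.2,0,0.0024,0,0,0.35,0,0.0024,0,0,0.55,0,0.0024,0,0,0.55,0,0.0024,0,0,0.55,0,0.0024,0,0,0.55,0,0.0024,-0.015,0,0.55,0,0.0024,-0.045,0,0.55,0,0.0024,-0.085,0,0.55,0,0.0024,-0.13,0]

```text
time: 27.8
tcp_pos: [0.5764, 0.0448, 0.3685]
tcp_rot: [-0.285, -3.126, 0.001]
wrist_force: [0.7, -0.8, 0.3]
gripper_width: 0.0521
```

Call:
send_rows:
  series: [0.55,-0.03,0.03,-0.03,0,0.55,-0.05,0.07,-0.03,0,0.55,-0.05,0.11,-0.03,0,0.55,-0.05,0.15,-0.03,0,0.55,-0.05,0.19,-0.03,0,0.55,-0.05,0.23,-0.03,0,0.55,-0.05,0.25,-0.03,0,0.55,-0.05,0.25,-0.03,0,0.55,-0.05,0.25,-0.03,0]

```text
time: 28.7
tcp_pos: [0.6713, 0.2814, 0.3976]
tcp_rot: [-0.285, -3.129, 0.002]
wrist_force: [-0.1, -0.2, -0.8]
gripper_width: 0.0525
```

Run:
```python
from h import *
s=sensors.get_state();print(s['time'],s['tcp_pos'],s['gripper_width'])
c=snap('top','t5')
cv2.imwrite('pics/t5c.png',cv2.resize(c['img'][:,:,::-1][100:280,140:380],None,fx=3.3,fy=3.3,interpolation=cv2.INTER_CUBIC))
hsv=cv2.cvtColor(c['img'],cv2.COLOR_RGB2HSV)
O=np.array([554.5,90.0]);t=np.radians(-10.4);R=np.array([[np.cos(t),np.sin(t)],[-np.sin(t),np.cos(t)]])
for n,lo,hi in[('red',(0,150,40),(6,255,255)),('green',(50,120,30),(80,255,255)),('blue',(105,120,30),(125,255,255))]:
    m=cv2.inRange(hsv,lo,hi); m[:160]=0;m[265:]=0;m[:,:210]=0;m[:,330:]=0
    cs,_=cv2.findContours(m,cv2.RETR_EXTERNAL,cv2.CHAIN_APPROX_NONE)
    if not cs: print(n,'none');continue
    k=max(cs,key=cv2.contourArea)
    r=cv2.minAreaRect(np.array([ray(c,*p[0],.038)[:2]*1000 for p in k],np.float32)); print(n,r,'tray',R@(np.array(r[0])-O))
```

```text
28.7 [0.67131659 0.28139101 0.39763492] 0.0524786967241689
red ((511.09259033203125, 67.78446960449219), (55.17434310913086, 55.905967712402344), 79.43833923339844) tray [-38.68396121 -29.6864304 ]
green ((531.3967895507812, 131.974609375), (54.193260192871094, 54.01420974731445), 79.80657958984375) tray [-30.30087929  37.11445648]
blue ((576.908447265625, 45.77892303466797), (55.5483283996582, 56.51176834106445), 79.41128540039062) tray [ 30.02306045 -39.44943596]
```

View pics/t5c.png

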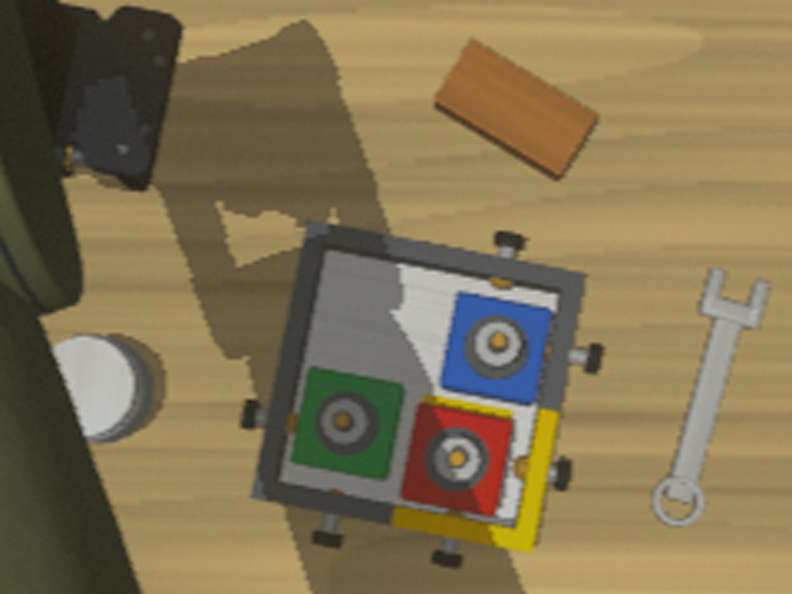

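Red is in the loading corner, green and blue are in the side cells and the refill corner is empty. The tin, wrench and offcut haven't moved. Green measures about 2 mm short of where I felt contact, so I'll zoom in on its stop.

Run:
```python
from h import *
c=cv2.imread('pics/t5.png'); s=capture('side')['img'][:,:,::-1]
A=cv2.resize(c[205:250,210:265],None,fx=7,fy=7,interpolation=cv2.INTER_CUBIC)
B=cv2.resize(s[170:215,225:280],None,fx=7,fy=7,interpolation=cv2.INTER_CUBIC)
cv2.imwrite('pics/z.png',np.hstack([A,B]))
```

```text
(no output)
```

View pics/z.png

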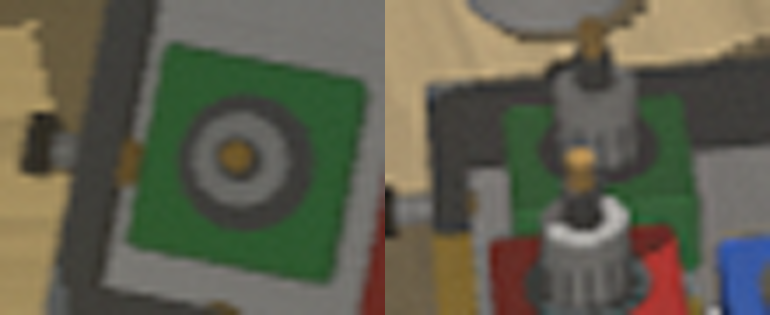

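Run:
```python
from h import *
c=capture('top'); g=c['img']
O=np.array([.5545,.0900]);t=np.radians(-10.4);R=np.array([[np.cos(t),np.sin(t)],[-np.sin(t),np.cos(t)]])
hsv=cv2.cvtColor(g,cv2.COLOR_RGB2HSV)
for n,(u,v),lo,hi in[('green',(243.6,227),(45,70,15),(85,255,255)),('red',(278,239),(0,120,30),(8,255,255)),('blue',(290.5,203),(100,80,20),(130,255,255))]:
    roi=hsv[int(v)-5:int(v)+6,int(u)-5:int(u)+6]
    m=cv2.inRange(roi,(8,120,60),(25,255,255));M=cv2.moments(m,True)
    uu=int(u)-5+M['m10']/M['m00'];vv=int(v)-5+M['m01']/M['m00']
    m=cv2.inRange(hsv,lo,hi); m[:160]=0;m[265:]=0;m[:,:210]=0;m[:,330:]=0
    k=max(cv2.findContours(m,cv2.RETR_EXTERNAL,cv2.CHAIN_APPROX_NONE)[0],key=cv2.contourArea)
    r=cv2.minAreaRect(np.array([ray(c,*p[0],.038)[:2]*1000 for p in k],np.float32))
    print(n,'stub',ray(c,uu,vv,.086)[:2].round(4),'rect',r)
# profile along stop line of +y stop, at z=.030 (tray x=-36)
for y in np.arange(.056,.075,.001):
    p=O+R.T@[-.036,y]; q=proj(c,[*p,.030])[0]; print(round(y,3),cv2.getRectSubPix(g,(1,1),tuple(map(float,q)))[0,0])
```

```text
green stub [0.5313 0.1319] rect ((531.15185546875, 131.8877716064453), (56.93838119506836, 56.852622985839844), 79.55615997314453)
red stub [0.5109 0.0682] rect ((510.929931640625, 67.9824447631836), (55.64921951293945, 57.032196044921875), 79.51020050048828)
blue stub [0.5769 0.0461] rect ((576.623046875, 45.52056884765625), (56.39017868041992, 57.28327941894531), 79.91777038574219)
0.056 [56 75 53]
0.057 [51 81 50]
0.058 [47 87 47]
0.059 [46 89 47]
0.06 [46 89 48]
0.061 [47 89 48]
0.062 [47 89 48]
0.063 [47 88 47]
0.064 [46 87 45]
0.065 [50 83 43]
0.066 [55 78 41]
0.067 [68 75 40]
0.068 [82 73 40]
0.069 [90 75 39]
0.07 [97 78 39]
0.071 [92 75 41]
0.072 [87 72 44]
0.073 [76 67 48]
0.074 [65 63 53]
```

By the TCP readings green travelled 68 mm, but the camera puts it about 2 mm back from the felt contact. Red and blue agree to within 0.5 mm. There's time left, so I'll press green home again and unload it more gently.

Run:
```python
from h import *
move(.5313,.1319,.31,79.6)
```

```text
shift [ 0.1107 -0.1715  0.0877] twist -0.002
```

Call:
send_rows:
  series: [0.55,0.028,-0.043,0.02,0,0.55,0.055,-0.086,0.04,0,0.55,0.083,-0.129,0.06,0,0.55,0.105,-0.163,0.08,0,0.55,0.1107,-0.1715,0.087,0,0.55,0.1107,-0.1715,0.087,0,0.55,0.1107,-0.1715,0.087,0,0.55,0.1107,-0.1715,0.087,0,0.55,0.1107,-0.1715,0.087,0]

```text
time: 29.75
tcp_pos: [0.5326, 0.1338, 0.3117]
tcp_rot: [0.284, 3.126, 0.001]
wrist_force: [1.1, 1.6, -0.4]
gripper_width: 0.0525
```

Run:
```python
from h import *
move(.5313,.1319,.237,79.6)
```

```text
shift [ 0.0011 -0.0021  0.0747] twist 0.0003
```

Call:
send_rows:
  series: [0.55,0.001,-0.001,0.025,0,0.55,0.001,-0.0018,0.05,0,0.55,0.001,-0.0018,0.065,0,0.55,0.001,-0.0018,0.071,0,0.55,0.001,-0.0018,0.0743,0,0.55,0.001,-0.0018,0.0743,0,0.55,0.001,-0.0018,0.0743,0,0.55,0.001,-0.0018,0.0743,0]

```text
time: 30.55
tcp_pos: [0.5306, 0.1317, 0.2372]
tcp_rot: [0.285, 3.127, 0.001]
wrist_force: [-0.2, -0.1, -0.1]
gripper_width: 0.0523
```

Call:
send_rows:
  series: [0.2,0,0,0,0,0.2,0,0,0,0,0.2,0,0,0,0,0.2,0,0,0,0,0.2,0,0,0,0]

```text
time: 31.05
tcp_pos: [0.5303, 0.1318, 0.2362]
tcp_rot: [0.285, 3.128, 0.001]
wrist_force: [-0.8, 1.5, 0.2]
gripper_width: 0.025
```

Call:
send_rows:
  series: [0.2,0,0.0005,0,0,0.2,0,0.001,0,0,0.2,0,0.001,0,0]

```text
time: 31.35
tcp_pos: [0.5304, 0.1323, 0.2362]
tcp_rot: [-0.285, -3.129, 0.002]
wrist_force: [-1.5, -3.6, 2.2]
gripper_width: 0.0248
```

Call:
send_rows:
  series: [0.2,0,0.0005,0,0,0.2,0,0.001,0,0,0.2,0,0.001,0,0]

```text
time: 31.65
tcp_pos: [0.5306, 0.1335, 0.2362]
tcp_rot: [0.285, 3.128, -0.001]
wrist_force: [-1.0, -2.7, 3.2]
gripper_width: 0.0251
```

It slid freely, so there was a gap. Continuing.

Call:
send_rows:
  series: [0.2,0,0.0005,0,0,0.2,0,0.001,0,0,0.2,0,0.001,0,0]

```text
time: 31.95
tcp_pos: [0.5308, 0.1343, 0.2363]
tcp_rot: [0.285, 3.128, -0.002]
wrist_force: [-1.2, -5.1, 4.1]
gripper_width: 0.0252
```

Call:
send_rows:
  series: [0.2,0,0.0005,0,0,0.2,0,0.001,0,0,0.2,0,0.001,0,0]

```text
time: 32.25
tcp_pos: [0.531, 0.1349, 0.2363]
tcp_rot: [-0.284, -3.129, 0.005]
wrist_force: [-1.3, -8.2, 5.6]
gripper_width: 0.0253
```

Call:
send_rows:
  series: [0.2,0,0.0005,0,0,0.2,0,0.001,0,0,0.2,0,0.001,0,0]

```text
time: 32.55
tcp_pos: [0.5311, 0.1354, 0.2364]
tcp_rot: [-0.283, -3.128, 0.007]
wrist_force: [-2.5, -10.7, 6.0]
gripper_width: 0.0249
```

Call:
send_rows:
  series: [0.2,0,0.0005,0,0,0.2,0,0.001,0,0,0.2,0,0.001,0,0]

```text
time: 32.85
tcp_pos: [0.5313, 0.1359, 0.2364]
tcp_rot: [-0.283, -3.128, 0.01]
wrist_force: [-2.4, -13.8, 7.2]
gripper_width: 0.0251
```

Call:
send_rows:
  series: [0.2,0,0,0,0,0.2,0,0,0,0,0.2,0,0,0,0,0.2,0,0,0,0,0.2,0,0,0,0]

```text
time: 33.35
tcp_pos: [0.5313, 0.1359, 0.2364]
tcp_rot: [-0.283, -3.128, 0.01]
wrist_force: [-3.5, -12.9, 7.9]
gripper_width: 0.0253
```

Call:
send_rows:
  series: [0.2,0,-0.0005,0,0,0.2,0,-0.001,0,0,0.2,0,-0.0015,0,0,0.2,0,-0.0015,0,0]

```text
time: 33.75
tcp_pos: [0.531, 0.1351, 0.2363]
tcp_rot: [-0.284, -3.128, 0.005]
wrist_force: [-1.7, -9.6, 5.1]
gripper_width: 0.025
```

Call:
send_rows:
  series: [0.2,0,-0.0005,0,0,0.2,0,-0.001,0,0,0.2,0,-0.001,0,0]

```text
time: 34.05
tcp_pos: [0.5309, 0.1346, 0.2362]
tcp_rot: [0.285, 3.129, -0.003]
wrist_force: [-1.8, -6.7, 4.0]
gripper_width: 0.025
```

Call:
send_rows:
  series: [0.2,0,-0.0007,0,0,0.2,0,-0.0007,0,0,0.3,0,-0.0007,0,0,0.4,0,-0.0007,0,0,0.55,0,-0.0007,0,0,0.55,0,-0.0007,0,0]

```text
time: 34.65
tcp_pos: [0.5304, 0.1347, 0.2357]
tcp_rot: [-0.285, -3.128, -0.001]
wrist_force: [-0.4, -0.0, -0.3]
gripper_width: 0.0471
```

Call:
send_rows:
  series: [0.55,0,0,-0.02,0,0.55,0,0,-0.05,0,0.55,0,0,-0.09,0,0.55,0,0,-0.13,0,0.55,-0.03,0.03,-0.16,0,0.55,-0.06,0.06,-0.16,0,0.55,-0.09,0.09,-0.16,0,0.55,-0.12,0.12,-0.16,0,0.55,-0.14,0.15,-0.16,0,0.55,-0.14,0.15,-0.16,0,0.55,-0.14,0.15,-0.16,0]

```text
time: 35.75
tcp_pos: [0.6955, 0.2571, 0.3948]
tcp_rot: [-0.284, -3.127, 0.001]
wrist_force: [-0.3, 0.6, 0.0]
gripper_width: 0.0525
```

Run:
```python
from h import *
c=snap('top','t6'); g=c['img']; print(sensors.get_state()['tcp_pos'])
hsv=cv2.cvtColor(g,cv2.COLOR_RGB2HSV)
for n,(u,v),lo,hi in[('green',(242.6,227),(45,70,15),(85,255,255)),('red',(278,239),(0,120,30),(8,255,255)),('blue',(290.5,203),(100,80,20),(130,255,255))]:
    m=cv2.inRange(hsv[int(v)-5:int(v)+6,int(u)-5:int(u)+6],(8,120,60),(25,255,255));M=cv2.moments(m,True)
    if M['m00']: print(n,'stub',ray(c,int(u)-5+M['m10']/M['m00'],int(v)-5+M['m01']/M['m00'],.086)[:2].round(4))
    m=cv2.inRange(hsv,lo,hi); m[:160]=0;m[265:]=0;m[:,:210]=0;m[:,330:]=0
    k=max(cv2.findContours(m,cv2.RETR_EXTERNAL,cv2.CHAIN_APPROX_NONE)[0],key=cv2.contourArea)
    print(n,cv2.minAreaRect(np.array([ray(c,*p[0],.038)[:2]*1000 for p in k],np.float32)))
cv2.imwrite('pics/t6c.png',cv2.resize(g[:,:,::-1][100:280,140:380],None,fx=3.3,fy=3.3,interpolation=cv2.INTER_CUBIC))
```

```text
[0.69514413 0.25653898 0.39533332]
green stub [0.5316 0.132 ]
green ((531.4393310546875, 131.89747619628906), (56.77367401123047, 57.01405715942383), 80.1231918334961)
red stub [0.5109 0.0677]
red ((510.929931640625, 67.9824447631836), (55.64921951293945, 57.032196044921875), 79.51020050048828)
blue stub [0.5769 0.0461]
blue ((576.6981201171875, 45.85382843017578), (57.04706573486328, 57.42617416381836), 80.21529388427734)
```

View pics/t6c.png

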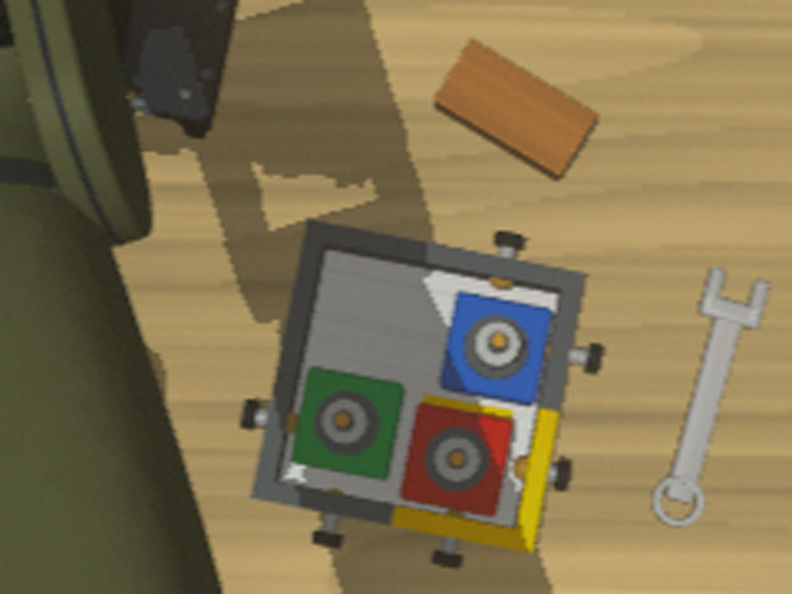

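Green is at the same spot (y = 0.132) after the second press. To see whether it springs back on release, I'll compare the side image taken during the first press with those taken after release.

Run:
```python
from h import *
b=capture('side'); cv2.imwrite('pics/s6.png',b['img'][:,:,::-1])
print('px for +2mm tray y', proj(b,[[.5316,.132,.038],[.5320,.134,.038]]))
G={}
for n in['s2','s3','s6']:
    im=cv2.imread(f'pics/{n}.png').astype(np.float32); G[n]=im[:,:,1]-(im[:,:,0]+im[:,:,2])/2
# green front bottom/top edges: column profiles; subpixel fall of greenness at the bottom edge
for n,g in G.items():
    out=[]
    for u in range(250,264,2):
        p=g[195:218,u]; h=p.max()/2; i=max(np.where(p>h)[0]); 
        out.append(round(195+i+(p[i]-h)/(p[i]-p[i+1]),2) if i<22 else None)
    # left edge
    le=[]
    for v in range(198,208,2):
        p=g[v,235:256]; h=p.max()/2; i=min(np.where(p>h)[0]); le.append(round(235+i-(p[i]-h)/(p[i]-p[i-1]),2))
    print(n,out,le)
```

```text
px for +2mm tray y [[254.73515897 192.26666986]
 [254.67873006 191.71557305]]
s2 [np.float64(209.49), np.float64(209.39), np.float64(209.0), np.float64(208.81), np.float64(208.68), np.float64(208.52), np.float64(208.47)] [np.float64(242.52), np.float64(242.99), np.float64(243.11), np.float64(243.26), np.float64(243.36)]
s3 [np.float64(209.22), np.float64(209.15), np.float64(208.56), np.float64(208.22), np.float64(208.24), np.float64(208.24), np.float64(208.17)] [np.float64(242.65), np.float64(242.94), np.float64(242.91), np.float64(235.6), np.float64(236.32)]
s6 [np.float64(197.35), np.float64(196.93), np.float64(215.06), np.float64(197.54), np.float64(198.57), np.float64(201.47), np.float64(201.4)] [np.float64(242.6), np.float64(242.89), np.float64(243.12), np.float64(234.52), np.float64(234.52)]
```

```bash
python3 -c "
from bench import job,sensors
print(sensors.get_state()['time']);print(job.job_done())"
```

```text
35.85
the job is handed in; nothing more can be done
None
```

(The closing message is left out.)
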